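# Bar the engine round to its timing pin with the ratchet lever

## Robot

A 6-joint arm with a two-finger parallel gripper is mounted at the origin on the work surface. World frame = base frame: x ahead of the robot, y to its left, z up, the work surface at z = 0. Lengths are in m, angles in rad, forces in N, time in s.
With the tool pointing down it reaches from about 0.325 to 0.925 m from the base axis. Payload 3.1 kg.
Tool frame: the origin (TCP) lies at the very end of the fingers, on their centre line; the grasp point (between the pads) lies 19 mm behind it; x points along the fingers, z is the direction in which the jaws open and shut, and the axes are right-handed (so a half turn about x gives the same grasp; the last joint's range is limited). The gripper opens to 85 mm and grips with 20 to 120 N. Pads are 22 mm wide; open, the fingers measure 114 mm over their backs; the gripper's body (76 mm by 85 mm) begins 54 mm behind the grasp point. The pads swing forward as they close: fully open they stand 13 mm farther back than shut.
Start: joints at [-1.371, 0.217, 1.613, -0, 1.311, -0.112], TCP at [0.192, -0.595, 0.231] pointing down, gripper open.
Joint ranges: [-2.75, 2.75], [-0.78, 2.1], [0.31, 2.55], [-1.13, 4.27], [0.13, 2.63], [-2.58, 2.58]. Speed limits (rad/s): [2.79, 2.79, 3.14, 3.14, 3.14, 3.14].

## Interface

Orientations are given as a unit quaternion [x, y, z, w].
In Python, from bench import sensors, grab_frame, hand_in gives the robot as it stands. The module is installed in compiled form; this text tells all that it offers.
- The arm moves only by the shell command python3 -m jog 'ROWS' [FORCE]. ROWS is JSON, a list of rows, each an object with "gripper": the opening, from 0 (shut) to 1 (fully open); "offset": the shift along the tool's x, y, z in units of 0.4 m (1.0 is 0.4 m), a list of three; "turn": the turn about the tool's x in units of pi rad (1.0 is pi rad). In form: [{"gripper": gripper, "offset": [x, y, z], "turn": turn}, ...]. A call has exactly 5 rows; each row is the pose to reach, as a shift and turn from the pose commanded when the call began, along the tool's axes at that moment, turning the shorter way round; what a row does not reach only later rows make up. A row lasts 1/12 s, in which the tool goes at most 41.7 mm and 7.16 degrees, less where a joint would pass 70% of its speed; a pose out of reach is approached as far as the arm can. A call with a number of a shift or a turn outside -1 to 1 is refused whole. A call with a gripper value outside its range is refused whole. The fingers move at their own pace and stop on an object; FORCE is the grip in N (left out, the last holds). Time passes only in rows, so rows that repeat a pose let the fingers close, or fill a call up. It gives the time, the measured TCP pose, the force and the opening at its end, in the units of the state.
- sensors.get_state(): the state, without advancing time (a new reading comes with each control period).
- grab_frame(name): name is "side" or "top"; returns a dict with "frame" (400x640x3 uint8, blue, green, red), "fx", "fy", "cx", "cy" (pixels), "k1" (the pictures are not rectified: a ray, as slopes to the right and down, at radius r is drawn at 1 + k1 r^2 times it, then the intrinsics apply), "extrinsics" (4x4, takes a point from camera to world coordinates). Camera axes: x right, y down, z forward; pixel columns grow to the right and rows downward; lengths in m; the calibration is good to about 2 mm. A picture is of the moment at which its call begins. There is no depth.
- hand_in(): hands the job in, once; it reports no verdict.
The state is a dict: "clock": time; "q": joint angles; "qd": joint speeds; "joint_efforts": joint torques, N m; "tcp_pos": TCP position; "orientation": TCP orientation; "force": force on the tool from outside, world axes, zero at the start; "moment": the same for the moment, N m; "opening": opening from 0.0 (shut) to 1.0 (fully open).
Only numpy, scipy, OpenCV 4.12 (cv2) and the standard library are available. Lean on these libraries where they do the work, as an engineer would, in place of code of your own. Each camera call takes 0.05 s, during which the arm holds its last target.

## Task

Set the timing of the small engine on the bench: swing its ratchet lever back and forth by the orange grip, so that the toothed wheel is advanced notch by notch until the yellow mark on the wheel points at the red pin (not the blue one). Turn the wheel with the lever only, do not touch the wheel with the gripper, and let go of the lever when the mark is there.

Things in the scene. Friction and masses are not known exactly. Their poses are not given: they have to be found in the camera images.
- wheel: the dark steel ratchet wheel lying flat on top of the engine, 134 mm over the tips of its 24 teeth (15 degrees a notch), 14 mm thick; origin on its upright axis at mid thickness, 84 mm above the bench. Its own x axis runs from the centre out through the yellow mark (a 40 mm bar painted on top, reaching the rim), its z axis is up. It turns only counter-clockwise seen from above, when the lever drives it, and is stiff enough to stay where it is left.
- grip (a point): the middle of the upright round orange grip on the end of the blue ratchet lever, 22 mm in diameter; it stands 75 mm tall, its top 34 mm above this point and the blue lever arm 37 mm below it; this point is 150 mm above the bench and 150 mm from the wheel's axis, about which it swings level. About 4 N at the grip drives the wheel, less than 2 N brings the lever back.
- lever (a joint): swing of the ratchet lever about the wheel's axis in rad, from -0.6 to 0.6 (end stops), 0 in the middle, growing counter-clockwise seen from above. Growing (working stroke) a sprung pawl catches the next tooth, after up to 15 degrees of idle swing, and turns the wheel with the lever; falling (return stroke) the pawl clicks back over the teeth and the wheel stays. It stays where it is left.
- pin_red: the steel timing pin with a red head, 16 mm across and 45 mm tall, fixed upright on the engine's rim 81 to 103 mm from the wheel's axis; origin at its foot, 70 mm above the bench. A like pin with a blue head stands elsewhere on the rim and is not to be used. Which one comes first changes.

How it is judged:
At the end, for the whole second after the job is handed in: The yellow mark's line from the wheel's centre passes within 17 mm (about 10 degrees) of the red pin's middle, on the pin's side, and the wheel is at rest (x of pin_red in the frame of wheel above 0.05 m and y of pin_red in the frame of wheel between -0.017 and 0.017 m and angular speed of wheel below 0.05 rad/s); the robot touches nothing.
It fails at once if the robot pushes on the toothed wheel itself (contact force between any of the fingers, the arm and wheel above 2 N).
It also fails if it takes over 58 s, if anything falls off the work surface, if the arm or the gripper's body presses on something with over 40 N, if the wrist force passes 120 N, or if a joint passes its speed limit or range.

## Working session

There is one attempt and no reset: what is moved stays moved. The work goes in short steps, Python scripts to look and compute and a shell command to move; the robot and the scene stay as the last step left them, time stands still between calls to the robot, and variables do not carry over. Pictures are saved under pics/ and viewed, and the job is handed in when it is done.

```bash
mkdir -p pics; cat > h.py <<'E'
import numpy as np, cv2
from bench import sensors, grab_frame, hand_in
def save(name,tag):
    f=grab_frame(name); cv2.imwrite(f'pics/{tag}.png',f['frame']); 
    import pickle; pickle.dump(f,open(f'pics/{tag}.pkl','wb')); return f
def ray(f,u,v):
    K=np.array([[f['fx'],0,f['cx']],[0,f['fy'],f['cy']],[0,0,1.]])
    p=cv2.undistortPoints(np.array([[[u,v]]],float),K,np.array([f['k1'],0,0,0.]))[0,0]
    T=np.array(f['extrinsics']); return T[:3,3],T[:3,:3]@np.array([p[0],p[1],1])
def atz(f,u,v,z):
    o,d=ray(f,u,v); return o+d*(z-o[2])/d[2]
def proj(f,P):
    T=np.linalg.inv(np.array(f['extrinsics'])); c=T[:3,:3]@np.array(P)+T[:3,3]
    x=c[:2]/c[2]; x=x*(1+f['k1']*(x@x)); return f['fx']*x[0]+f['cx'],f['fy']*x[1]+f['cy']
E
python3 - <<'E'
from h import *
f=save('top','t0');g=save('side','s0')
for a in(f,g): print(a['fx'],a['k1'],np.round(a['extrinsics'],3))
print(sensors.get_state())
E
```

```text
361.7309063882146 -0.08171568242065008 [[ 0.011 -0.998  0.056  0.581]
 [-1.    -0.012 -0.023  0.029]
 [ 0.024 -0.056 -0.998  0.801]
 [ 0.     0.     0.     1.   ]]
498.8470679501364 -0.016761186017255104 [[ 0.91  -0.209  0.358  0.405]
 [-0.415 -0.44   0.797 -0.505]
 [-0.009 -0.873 -0.487  0.455]
 [ 0.     0.     0.     1.   ]]
{'clock': 0.1, 'q': array([-1.37120500e+00,  2.17712200e-01,  1.61481094e+00,  1.06352091e-06,
        1.31130944e+00, -1.12157642e-01]), 'qd': array([ 0.00082183, -0.00284715, -0.00471267, -0.00052783,  0.00103193,
       -0.00164513]), 'joint_efforts': array([-1.48101681e-03, -3.98081160e+01, -3.04970741e+01, -9.73589977e-05,
        4.27097300e-03,  1.64056459e-06]), 'tcp_pos': array([ 0.19159844, -0.59411499,  0.23005862]), 'orientation': array([ 0.41685111,  0.57214335, -0.41578063,  0.570976  ]), 'force': array([-0.05606991,  0.70175694, -0.31416596]), 'moment': array([-0.00694619,  0.00705989, -0.00536544]), 'opening': 1.0000794420063246}
```

View pics/t0.png

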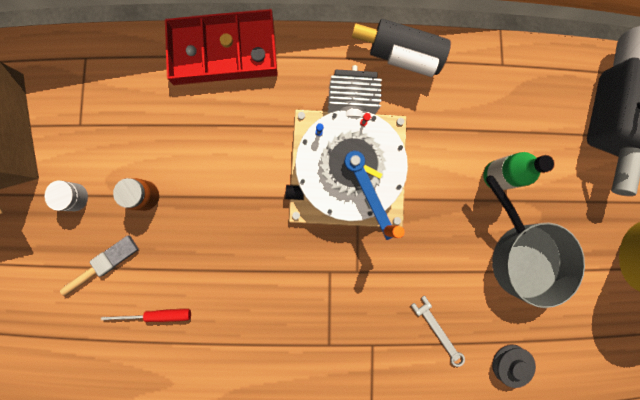

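View pics/s0.png

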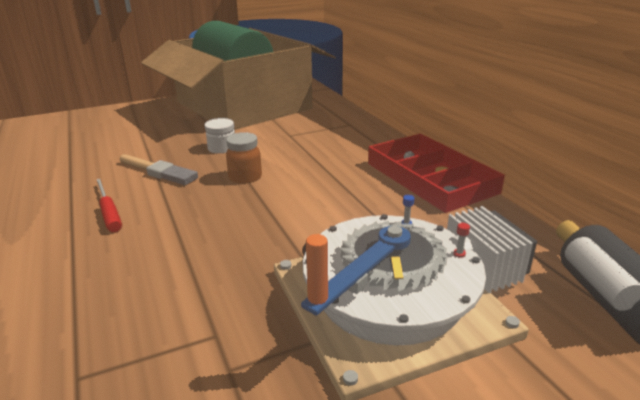

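The top view shows the hub at about (354,160), the grip top at (397,232), the red pin head at (367,117), the blue one at (320,129) and the mark at (372,171). The arm isn't in the way of either view. I'll zoom in next.

```bash
python3 - <<'E'
import pickle
from h import *
f=pickle.load(open('pics/t0.pkl','rb'));g=pickle.load(open('pics/s0.pkl','rb'))
cv2.imwrite('pics/t0z.png',cv2.resize(f['frame'][90:250,280:420],None,fx=3.7,fy=3.7,interpolation=cv2.INTER_CUBIC))
cv2.imwrite('pics/s0z.png',cv2.resize(g['frame'][185:335,290:500],None,fx=3.7,fy=3.7,interpolation=cv2.INTER_CUBIC))
E
```

```text
(no output)
```

View pics/t0z.png

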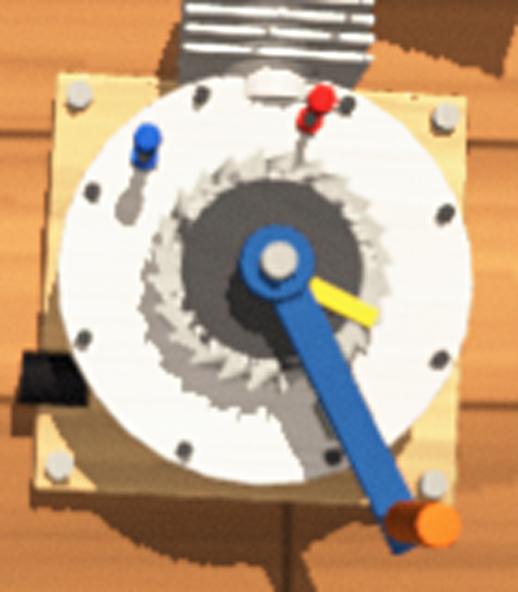

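View pics/s0z.png

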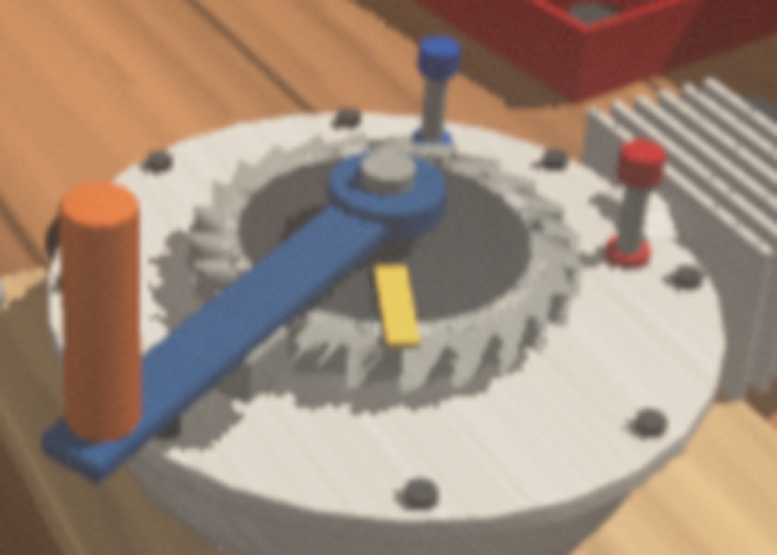

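```bash
cat > m.py <<'E'
import pickle
from h import *
f=pickle.load(open('pics/t0.pkl','rb'));g=pickle.load(open('pics/s0.pkl','rb'))
T=lambda u,v,z: atz(f,280+(u+.5)/3.7-.5,90+(v+.5)/3.7-.5,z)
S=lambda u,v,z: atz(g,290+(u+.5)/3.7-.5,185+(v+.5)/3.7-.5,z)
if __name__=='__main__':
    np.set_printoptions(precision=4,suppress=True)
    C=T(271,269,.091);Cs=S(386,240,.091);print('C',C,Cs)
    C2=T(265,278,.070);print('plate',C2)
    def rep(n,P,C=C):
        d=P-C; print(n,P,'r',np.hypot(*d[:2]),'ang',np.degrees(np.arctan2(d[1],d[0])))
    for C_ in (C,Cs):
        rep('grip T',T(437,525,.184),C_);rep('grip S',S(100,204,.184),C_)
        rep('red headT',T(323,97,.115),C_);rep('red headS',S(643,152,.115),C_);rep('red foot T',T(308,122,.072),C_);rep('red foot S',S(628,252,.072),C_)
        rep('mark outT',T(376,319,.091),C_);rep('mark inT',T(312,284,.091),C_);rep('mark outS',S(403,344,.091),C_);rep('mark inS',S(391,266,.091),C_)
        rep('blue',T(147,135,.115),C_)
E
python3 m.py
```

```text
C [ 0.6992 -0.0678  0.091 ] [ 0.6989 -0.072   0.091 ]
plate [ 0.6976 -0.0674  0.07  ]
grip T [ 0.5652 -0.1334  0.184 ] r 0.1491898528805695 ang -153.95030392101953
grip S [ 0.565  -0.1367  0.184 ] r 0.15090380865188252 ang -152.8370654902359
red headT [ 0.7872 -0.092   0.115 ] r 0.09119211540413168 ang -15.353541588093787
red headS [ 0.7863 -0.0936  0.115 ] r 0.09083406878089169 ang -16.447564788087153
red foot T [ 0.7856 -0.0911  0.072 ] r 0.08941603902291871 ang -15.051630266878242
red foot S [ 0.7877 -0.0923  0.072 ] r 0.09178166404457884 ang -15.432596774823875
mark outT [ 0.673  -0.1247  0.091 ] r 0.06263272786244814 ang -114.70922577788411
mark inT [ 0.6914 -0.09    0.091 ] r 0.023507107753564776 ang -109.30847908003989
mark outS [ 0.6739 -0.1225  0.091 ] r 0.06022737772854468 ang -114.85154696954109
mark inS [ 0.6925 -0.0855  0.091 ] r 0.018877402083344944 ang -110.86303738336535
blue [0.7649 0.0005 0.115 ] r 0.09478867737431508 ang 46.13902489463453
grip T [ 0.5652 -0.1334  0.184 ] r 0.14714919729688905 ang -155.33688267353622
grip S [ 0.565  -0.1367  0.184 ] r 0.1487929115573726 ang -154.19247132490403
red headT [ 0.7872 -0.092   0.115 ] r 0.09049080770283657 ang -12.78906111102848
red headS [ 0.7863 -0.0936  0.115 ] r 0.09005532571182877 ang -13.88077472761362
red foot T [ 0.7856 -0.0911  0.072 ] r 0.08873805726212333 ang -12.4338005677067
red foot S [ 0.7877 -0.0923  0.072 ] r 0.09107414071220446 ang -12.885243286205133
mark outT [ 0.673  -0.1247  0.091 ] r 0.05878406260619862 ang -116.11251810677767
mark inT [ 0.6914 -0.09    0.091 ] r 0.019551741530486187 ang -112.44361783165894
mark outS [ 0.6739 -0.1225  0.091 ] r 0.05638329724028319 ang -116.3243612063975
mark inS [ 0.6925 -0.0855  0.091 ] r 0.014969592913001092 ang -115.37268217827317
blue [0.7649 0.0005 0.115 ] r 0.09800394453580256 ang 47.675809795570245
```

```bash
cat > plan.py <<'E'
from h import *
from scipy.spatial.transform import Rotation as R
C=np.array([.699,-.070])
def tgt(a,r=.150,z=.135):
    a=np.radians(a); return np.array([C[0]+r*np.cos(a),C[1]+r*np.sin(a),z])
def plan(P=None,a=None):
    """offset & turn from the present pose to P with tool z along tangent at lever angle a (deg)"""
    s=sensors.get_state(); M=R.from_quat(s['orientation']).as_matrix()
    t=None
    if a is not None:
        d=np.array([-np.sin(np.radians(a)),np.cos(np.radians(a)),0]); v=M.T@d
        t=np.arctan2(-v[1],v[2])  # turn about x: z->(-sin,cos) in (y,z)
        t=(t+np.pi/2)%np.pi-np.pi/2
    return (None if P is None else M.T@(P-s['tcp_pos'])/.4), (None if t is None else t/np.pi), s,M
E
python3 - <<'E'
from plan import *
np.set_printoptions(precision=4,suppress=True)
P=tgt(-153.8); P=np.array([.565,-.135,.33])
o,t,s,M=plan(P,-153.8); print(o,t); print(M)
E
```

```text
[-0.2477  1.2406 -0.8067] -0.04632306148491425
[[-0.0004  0.9518  0.3067]
 [ 0.0022  0.3067 -0.9518]
 [-1.      0.0003 -0.0022]]
```

```bash
python3 -m jog '[{"gripper":0.6,"offset":[-0.1,0,0],"turn":0},{"gripper":0.6,"offset":[-0.2,0,0],"turn":0},{"gripper":0.6,"offset":[-0.25,0.05,-0.03],"turn":-0.02},{"gripper":0.6,"offset":[-0.25,0.13,-0.085],"turn":-0.045},{"gripper":0.6,"offset":[-0.25,0.21,-0.14],"turn":-0.045}]' 20
python3 -m jog '[{"gripper":0.6,"offset":[0,0.12,0],"turn":0},{"gripper":0.6,"offset":[0,0.2,0],"turn":0},{"gripper":0.6,"offset":[0,0.3,0],"turn":0},{"gripper":0.6,"offset":[0,0.4,0],"turn":0},{"gripper":0.6,"offset":[0,0.5,0],"turn":0}]' 20
python3 - <<'E'
from plan import *
np.set_printoptions(precision=4,suppress=True)
P=np.array([.565,-.135,.24])
o,t,s,M=plan(P,-153.8); print(o,t); print(s['tcp_pos'],s['q'],s['opening'])
E
```

```text
clock: 0.52
tcp_pos: [0.2549, -0.5165, 0.3336]
orientation: [0.374, 0.598, -0.376, 0.601]
force: [0.5, -0.1, -0.9]
opening: 0.598
clock: 0.93
tcp_pos: [0.4356, -0.4268, 0.3308]
orientation: [0.375, 0.6, -0.375, 0.599]
force: [-0.7, -1.9, 0.4]
opening: 0.604
[ 0.2272  0.6102 -0.5141] -0.0013477705778776135
[ 0.4356 -0.4268  0.3308] [-0.8902  0.1233  1.5355 -0.0001  1.4836  0.2276] 0.604336507675039
```

```bash
python3 -m jog '[{"gripper":0.6,"offset":[0,0.07,-0.06],"turn":0},{"gripper":0.6,"offset":[0,0.14,-0.13],"turn":0},{"gripper":0.6,"offset":[0,0.21,-0.2],"turn":0},{"gripper":0.6,"offset":[0,0.28,-0.27],"turn":0},{"gripper":0.6,"offset":[0,0.35,-0.34],"turn":0}]' 20
python3 -m jog '[{"gripper":0.6,"offset":[0,0.07,-0.06],"turn":0},{"gripper":0.6,"offset":[0,0.13,-0.12],"turn":0},{"gripper":0.6,"offset":[0,0.16,-0.16],"turn":0},{"gripper":0.6,"offset":[0,0.16,-0.16],"turn":0},{"gripper":0.6,"offset":[0,0.16,-0.16],"turn":0}]' 20
python3 - <<'E'
from plan import *
np.set_printoptions(precision=4,suppress=True)
P=np.array([.565,-.135,.24])
o,t,s,M=plan(P,-153.8); print(o,t); print(s['tcp_pos'],s['q'],s['opening'])
E
```

```text
clock: 1.35
tcp_pos: [0.5007, -0.2427, 0.3306]
orientation: [0.375, 0.6, -0.375, 0.599]
force: [0.1, -0.5, 0.5]
opening: 0.601
clock: 1.77
tcp_pos: [0.5301, -0.1581, 0.3307]
orientation: [0.374, 0.6, -0.374, 0.6]
force: [-0.6, -0.2, 0.7]
opening: 0.597
[ 0.2267  0.104  -0.0132] -0.0004988433346140546
[ 0.5301 -0.1581  0.3307] [-0.4164 -0.001   1.6661 -0.0006  1.4774  0.6988] 0.5968307826410529
```

```bash
python3 -m jog '[{"gripper":0.6,"offset":[0,0.1,-0.013],"turn":0},{"gripper":0.6,"offset":[0.08,0.104,-0.013],"turn":0},{"gripper":0.6,"offset":[0.17,0.104,-0.013],"turn":0},{"gripper":0.6,"offset":[0.26,0.104,-0.013],"turn":0},{"gripper":0.6,"offset":[0.26,0.104,-0.013],"turn":0}]' 20
python3 - <<'E'
from plan import *
np.set_printoptions(precision=4,suppress=True)
P=np.array([.565,-.135,.135])
save('top','t1');save('side','s1')
o,t,s,M=plan(P,-153.8); print(o,t); print(s['tcp_pos'],s['q'],s['opening'])
E
```

```text
clock: 2.18
tcp_pos: [0.5593, -0.1355, 0.2178]
orientation: [0.374, 0.605, -0.377, 0.593]
force: [-1.5, -0.2, -1.8]
opening: 0.596
[ 0.2265  0.0057 -0.0025] -0.0018179938615303548
[ 0.5638 -0.137   0.2256] [-0.3591  0.1304  1.7239 -0.0004  1.292   0.7602] 0.5992430020865627
```

View pics/s1.png

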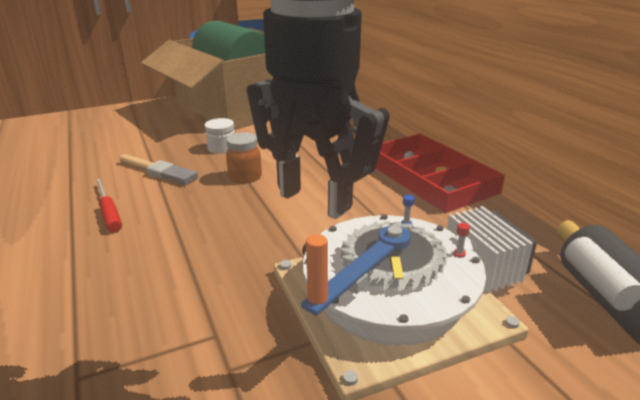

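View pics/t1.png

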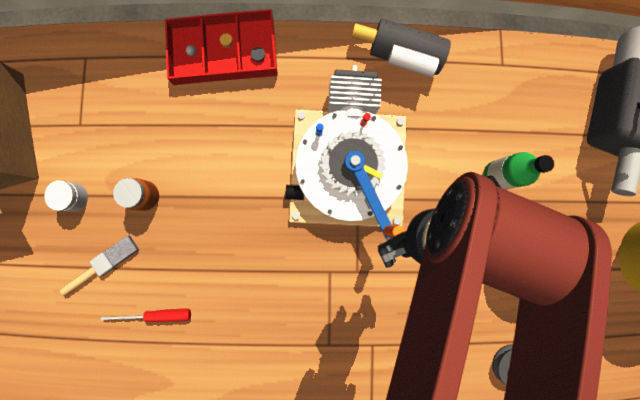

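```bash
python3 - <<'E'
from plan import *
import pickle
f=pickle.load(open('pics/t1.pkl','rb'));g=pickle.load(open('pics/s1.pkl','rb'))
s=sensors.get_state();P=s['tcp_pos'];M=R.from_quat(s['orientation']).as_matrix()
for z in(-.035,0,.035):
    Q=P+M[:,2]*z; print(z,proj(f,Q),proj(g,Q))
print(proj(f,[.565,-.135,.184]),proj(g,[.565,-.135,.184]),proj(g,[.565,-.135,.113]))
E
```

```text
-0.035 (np.float64(387.31109969089516), np.float64(242.58693953193858)) (np.float64(287.3172090193323), np.float64(191.50590263890177))
0 (np.float64(406.65681105789935), np.float64(233.1430516479639)) (np.float64(314.97854842092494), np.float64(202.8747901395431))
0.035 (np.float64(425.7579918529252), np.float64(223.7718736502976)) (np.float64(345.088645714429), np.float64(215.24895395009028))
(np.float64(398.68203030741546), np.float64(231.6404413240514)) (np.float64(315.97549515020233), np.float64(238.85257315084058)) (np.float64(316.9891756763604), np.float64(295.63271080135564))
```

The projected TCP lands on the fingertips in both views, midway between them, so it's lined up over the grip. Next I descend.

```bash
python3 -m jog '[{"gripper":0.6,"offset":[0.06,0.004,-0.002],"turn":0},{"gripper":0.6,"offset":[0.12,0.004,-0.002],"turn":0},{"gripper":0.6,"offset":[0.18,0.004,-0.002],"turn":0},{"gripper":0.6,"offset":[0.225,0.004,-0.002],"turn":0},{"gripper":0.6,"offset":[0.225,0.004,-0.002],"turn":0}]' 20
python3 -m jog '[{"gripper":0.3,"offset":[0,0,0],"turn":0},{"gripper":0.3,"offset":[0,0,0],"turn":0},{"gripper":0.3,"offset":[0,0,0],"turn":0},{"gripper":0.3,"offset":[0,0,0],"turn":0},{"gripper":0.3,"offset":[0,0,0],"turn":0}]' 20
python3 - <<'E'
from plan import *
save('side','s2');print(sensors.get_state())
for a in(-165,-172,-180,-185):
  o,t,s,M=plan(tgt(a),a);print(a,np.round(o,4),round(t,4))
E
```

```text
clock: 2.7
tcp_pos: [0.5655, -0.1354, 0.1364]
orientation: [0.375, 0.6, -0.375, 0.598]
force: [0.2, 0.2, 0.0]
opening: 0.6
clock: 3.12
tcp_pos: [0.5675, -0.1352, 0.1391]
orientation: [0.375, 0.598, -0.375, 0.601]
force: [-0.7, -0.2, 0.7]
opening: 0.299
{'clock': 3.1667, 'q': array([-3.54174628e-01,  2.23201409e-01,  1.79063239e+00, -7.66091905e-05,
        1.12565272e+00,  7.63410104e-01]), 'qd': array([ 0.00128304,  0.00945899,  0.01077044, -0.00054205, -0.00079705,
        0.00191435]), 'joint_efforts': array([-3.27165134e-02, -3.74418998e+01, -2.79297084e+01, -1.82323081e-03,
       -1.34271829e-02, -1.28421780e-04]), 'tcp_pos': array([ 0.56712766, -0.13509513,  0.13857622]), 'orientation': array([ 0.37499888,  0.59882476, -0.37474416,  0.6002929 ]), 'force': array([-1.13355373,  0.94430037,  0.57760754]), 'moment': array([ 0.00498449, -0.00801866,  0.04130289]), 'opening': 0.3003222406675275}
-165 [ 0.0088 -0.0005 -0.0733] 0.0609
-172 [ 0.0088  0.0109 -0.1176] 0.0998
-180 [ 0.0087  0.0305 -0.1662] 0.1443
-185 [ 0.0087  0.0461 -0.1949] 0.1721
```

View pics/s2.png

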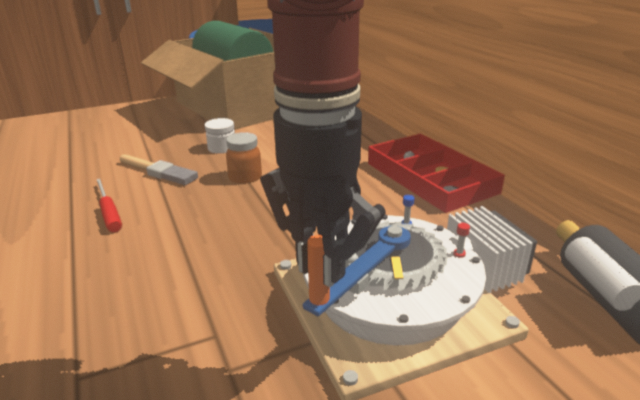

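The grip is caged between the pads. I'll start with a cautious return swing toward -165° and watch the force in case of an end stop.

```bash
python3 -m jog '[{"gripper":0.3,"offset":[0.005,0,-0.015],"turn":0.01},{"gripper":0.3,"offset":[0.008,-0.001,-0.03],"turn":0.025},{"gripper":0.3,"offset":[0.008,-0.001,-0.045],"turn":0.037},{"gripper":0.3,"offset":[0.008,-0.001,-0.06],"turn":0.05},{"gripper":0.3,"offset":[0.008,-0.0005,-0.073],"turn":0.061}]' 20
python3 - <<'E'
from plan import *
for a in(-170,-175,-180,-185):
  o,t,s,M=plan(tgt(a),a);print(a,np.round(o,4),round(t,4))
print(s['clock'],s['force'],s['force']@M,s['tcp_pos'])
E
```

```text
clock: 3.58
tcp_pos: [0.554, -0.1087, 0.1348]
orientation: [0.431, 0.56, -0.431, 0.561]
force: [0.8, -0.9, -0.4]
opening: 0.299
-170 [-0.0006  0.0017 -0.0323] 0.0271
-175 [-0.0006  0.0059 -0.0648] 0.0549
-180 [-0.0006  0.0129 -0.0967] 0.0827
-185 [-0.0007  0.0227 -0.1279] 0.1105
3.5833 [ 0.84644088 -0.92516634 -0.36861547] [0.37082257 0.57989704 1.1110726 ] [ 0.55395391 -0.10871118  0.13478496]
```

```bash
python3 -m jog '[{"gripper":0.3,"offset":[0,0.001,-0.016],"turn":0.014},{"gripper":0.3,"offset":[0,0.0017,-0.032],"turn":0.027},{"gripper":0.3,"offset":[0,0.003,-0.045],"turn":0.038},{"gripper":0.3,"offset":[0,0.005,-0.057],"turn":0.048},{"gripper":0.3,"offset":[0,0.006,-0.065],"turn":0.055}]' 20
python3 - <<'E'
from plan import *
save('top','t3')
for a in(-180,-185,-190):
  o,t,s,M=plan(tgt(a),a);print(a,np.round(o,4),round(t,4))
print(s['clock'],s['force']@M,s['tcp_pos'])
f=save('side','s3')
cv2.imwrite('pics/s3z.png',cv2.resize(f['frame'][170:320,250:500],None,fx=3,fy=3))
E
```

```text
clock: 4.0
tcp_pos: [0.5491, -0.0832, 0.1347]
orientation: [0.477, 0.521, -0.478, 0.522]
force: [-0.3, -2.3, 0.8]
opening: 0.303
-180 [-0.001   0.0027 -0.0316] 0.0279
-185 [-0.001  0.007 -0.064] 0.0557
-190 [-0.001   0.0141 -0.0959] 0.0834
4.05 [-0.7965244   0.117738    0.55714713] [ 0.54901154 -0.08267842  0.13460884]
```

View pics/s3z.png

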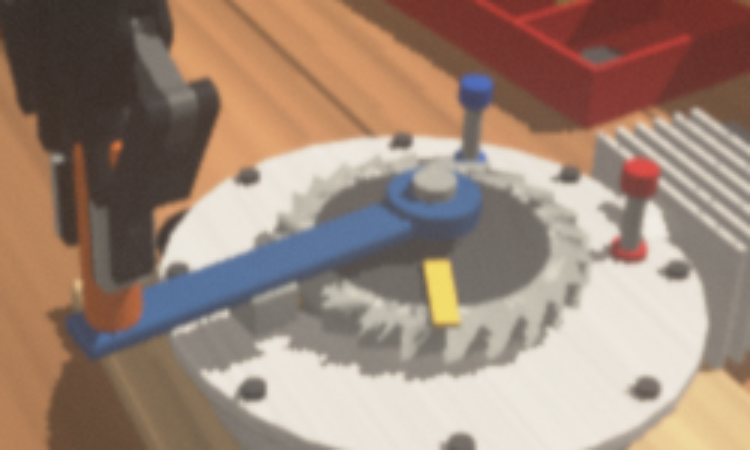

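View pics/t3.png

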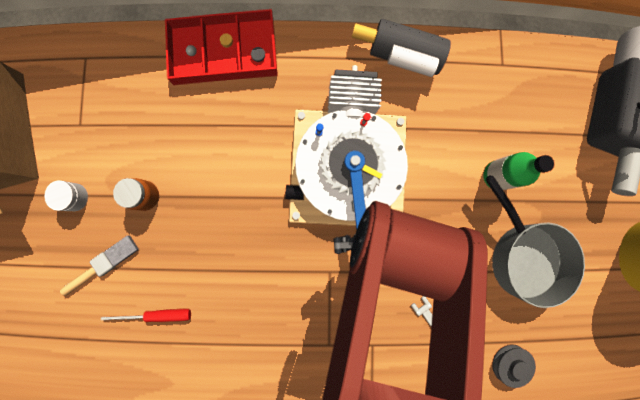

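The lever has followed to about -175° and the wheel mark hasn't moved. I'll carry on with the return.

```bash
python3 -m jog '[{"gripper":0.3,"offset":[0,0.001,-0.012],"turn":0.011},{"gripper":0.3,"offset":[0,0.0017,-0.023],"turn":0.02},{"gripper":0.3,"offset":[0,0.003,-0.034],"turn":0.03},{"gripper":0.3,"offset":[0,0.004,-0.044],"turn":0.039},{"gripper":0.3,"offset":[0,0.005,-0.05],"turn":0.044}]' 20
python3 - <<'E'
from plan import *
for a in(-185,-190,-195):
  o,t,s,M=plan(tgt(a),a);print(a,np.round(o,4),round(t,4))
print(s['clock'],s['force']@M,s['tcp_pos'])
E
```

```text
clock: 4.52
tcp_pos: [0.5491, -0.0629, 0.1343]
orientation: [-0.512, -0.487, 0.513, -0.487]
force: [-1.5, -1.4, -0.2]
opening: 0.299
-185 [-0.0019  0.0004 -0.0151] 0.0119
-190 [-0.0019  0.003  -0.0477] 0.0397
-195 [-0.0019  0.0085 -0.0799] 0.0675
4.5167 [ 0.24929104 -1.42131913  1.47389328] [ 0.54911677 -0.06294325  0.1342591 ]
```

```bash
python3 -m jog '[{"gripper":0.3,"offset":[0,0,-0.01],"turn":0.008},{"gripper":0.3,"offset":[0,0.0005,-0.02],"turn":0.016},{"gripper":0.3,"offset":[0,0.001,-0.03],"turn":0.024},{"gripper":0.3,"offset":[0,0.002,-0.039],"turn":0.032},{"gripper":0.3,"offset":[0,0.003,-0.0475],"turn":0.04}]' 20
python3 - <<'E'
from plan import *
for a in(-190,-195,-200):
  o,t,s,M=plan(tgt(a),a);print(a,np.round(o,4),round(t,4))
print(s['clock'],s['force']@M,s['tcp_pos'])
E
```

```text
clock: 4.93
tcp_pos: [0.551, -0.0443, 0.1342]
orientation: [-0.541, -0.454, 0.542, -0.454]
force: [-2.2, -1.9, 0.5]
opening: 0.299
-190 [-0.0021  0.0005 -0.0009] -0.0004
-195 [-0.0021  0.0019 -0.0336] 0.0274
-200 [-0.0021  0.0061 -0.066 ] 0.0552
4.9333 [-0.51329593 -1.85148357  2.24737339] [ 0.55102952 -0.04427708  0.13417608]
```

```bash
python3 -m jog '[{"gripper":0.3,"offset":[0,0,-0.007],"turn":0.006},{"gripper":0.3,"offset":[0,0.001,-0.014],"turn":0.012},{"gripper":0.3,"offset":[0,0.001,-0.021],"turn":0.018},{"gripper":0.3,"offset":[0,0.002,-0.028],"turn":0.023},{"gripper":0.3,"offset":[0,0.002,-0.033],"turn":0.027}]' 20
python3 - <<'E'
from plan import *
for a in(-195,-200,-205):
  o,t,s,M=plan(tgt(a),a);print(a,np.round(o,4),round(t,4))
print(s['clock'],s['force']@M,s['tcp_pos'])
f=save('side','s4')
cv2.imwrite('pics/s4z.png',cv2.resize(f['frame'][170:320,250:500],None,fx=3,fy=3))
E
```

```text
clock: 5.35
tcp_pos: [0.5547, -0.0306, 0.134]
orientation: [0.561, 0.431, -0.561, 0.431]
force: [-0.1, -1.2, -0.4]
opening: 0.297
-195 [-0.0024 -0.0011  0.0019] 0.0002
-200 [-0.0024  0.0004 -0.0308] 0.028
-205 [-0.0023  0.0047 -0.0633] 0.0558
5.35 [0.38082709 0.22002371 1.17696264] [ 0.55472368 -0.03056949  0.13404762]
```

View pics/s4z.png

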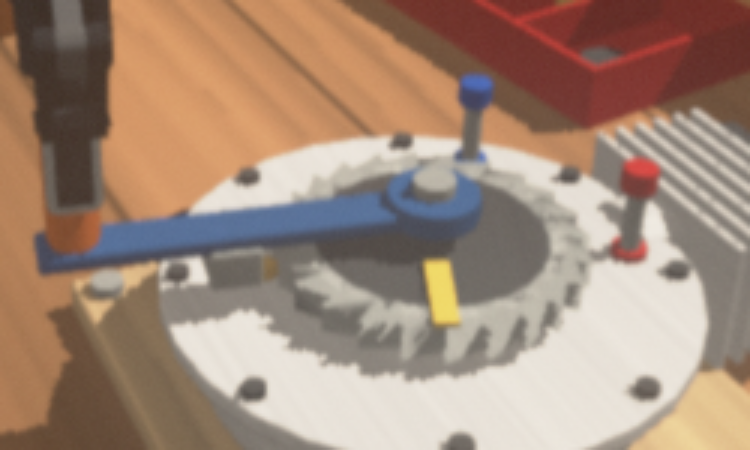

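```bash
python3 -m jog '[{"gripper":0.3,"offset":[0,0,-0.007],"turn":0.006},{"gripper":0.3,"offset":[0,0,-0.014],"turn":0.012},{"gripper":0.3,"offset":[0,0,-0.021],"turn":0.018},{"gripper":0.3,"offset":[0,0.001,-0.028],"turn":0.023},{"gripper":0.3,"offset":[0,0.001,-0.033],"turn":0.028}]' 20
python3 - <<'E'
from plan import *
for a in(-200,-205,-210):
  o,t,s,M=plan(tgt(a),a);print(a,np.round(o,4),round(t,4))
print(s['clock'],s['force']@M,s['tcp_pos'])
E
```

```text
clock: 5.82
tcp_pos: [0.5585, -0.0182, 0.1341]
orientation: [0.579, 0.405, -0.579, 0.406]
force: [0.1, -1.2, -0.1]
opening: 0.298
-200 [-0.0021 -0.0006  0.0015] -0.0001
-205 [-0.0021  0.0008 -0.0311] 0.0277
-210 [-0.0021  0.0051 -0.0636] 0.0555
5.8167 [0.06452105 0.52077928 1.12335241] [ 0.55847251 -0.01819813  0.13414312]
```

```bash
python3 -m jog '[{"gripper":0.3,"offset":[0,0,-0.007],"turn":0.006},{"gripper":0.3,"offset":[0,0,-0.014],"turn":0.012},{"gripper":0.3,"offset":[0,0,-0.021],"turn":0.018},{"gripper":0.3,"offset":[0,0.001,-0.028],"turn":0.023},{"gripper":0.3,"offset":[0,0.001,-0.033],"turn":0.028}]' 20
python3 - <<'E'
from plan import *
for a in(-205,-210,-215,-200,-190,-180,-170,-160):
  o,t,s,M=plan(tgt(a),a);print(a,np.round(o,4),round(t,4))
print(s['clock'],s['force']@M,s['tcp_pos'])
f=save('side','s5')
cv2.imwrite('pics/s5z.png',cv2.resize(f['frame'][170:320,250:500],None,fx=3,fy=3))
E
```

```text
clock: 6.23
tcp_pos: [0.5633, -0.0059, 0.1342]
orientation: [-0.597, -0.38, 0.597, -0.38]
force: [0.5, -2.2, 0.2]
opening: 0.303
-205 [-0.002   0.0002  0.0019] -0.0003
-210 [-0.002   0.0016 -0.0308] 0.0275
-215 [-0.002   0.0059 -0.0632] 0.0552
-200 [-0.002   0.0017  0.0346] -0.0281
-190 [-0.002   0.0131  0.099 ] -0.0837
-180 [-0.002   0.0355  0.1604] -0.1392
-170 [-0.002   0.0683  0.217 ] -0.1948
-160 [-0.002   0.1103  0.267 ] -0.2503
6.2333 [-0.15472656  1.38694745  1.77389003] [ 0.56330036 -0.00587094  0.13418378]
```

View pics/s5z.png

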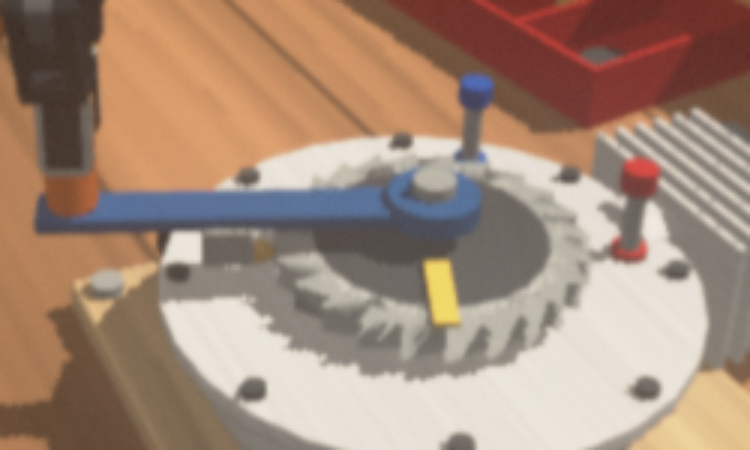

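The lever is at about -203°, still with no stop and about 1 N of drag. I'll start the first working stroke of 50°.

```bash
python3 -m jog '[{"gripper":0.3,"offset":[-0.002,0.0014,0.0327],"turn":-0.0278},{"gripper":0.3,"offset":[-0.002,0.0057,0.0651],"turn":-0.0556},{"gripper":0.3,"offset":[-0.002,0.0128,0.0971],"turn":-0.0833},{"gripper":0.3,"offset":[-0.002,0.0226,0.1283],"turn":-0.1111},{"gripper":0.3,"offset":[-0.002,0.0351,0.1585],"turn":-0.1389}]' 20
python3 -m jog '[{"gripper":0.3,"offset":[0,0.0014,0.0327],"turn":-0.0278},{"gripper":0.3,"offset":[0,0.0057,0.0651],"turn":-0.0556},{"gripper":0.3,"offset":[0,0.0128,0.0971],"turn":-0.0833},{"gripper":0.3,"offset":[0,0.0226,0.1283],"turn":-0.1111},{"gripper":0.3,"offset":[0,0.0351,0.1585],"turn":-0.1389}]' 20
python3 - <<'E'
from plan import *
f=save('side','s6')
for a in(-155,-150,-145):
  o,t,s,M=plan(tgt(a),a);print(a,np.round(o,4),round(t,4))
print(s['clock'],s['force']@M,s['tcp_pos'])
cv2.imwrite('pics/s6z.png',cv2.resize(f['frame'][170:320,250:500],None,fx=3,fy=3))
E
```

```text
clock: 6.7
tcp_pos: [0.5493, -0.068, 0.135]
orientation: [0.5, 0.502, -0.498, 0.5]
force: [1.8, 4.3, -1.6]
opening: 0.301
clock: 7.12
tcp_pos: [0.5632, -0.1313, 0.1349]
orientation: [0.38, 0.598, -0.378, 0.596]
force: [-0.1, 4.0, 1.0]
opening: 0.302
-155 [ 0.0007 -0.0022 -0.0032] 0.0019
-150 [ 0.0007 -0.001   0.0295] -0.0259
-145 [0.0007 0.0031 0.062 ] -0.0537
7.1667 [-0.00270365 -0.16472692  0.49200777] [ 0.56440054 -0.13415203  0.135262  ]
```

View pics/s6z.png

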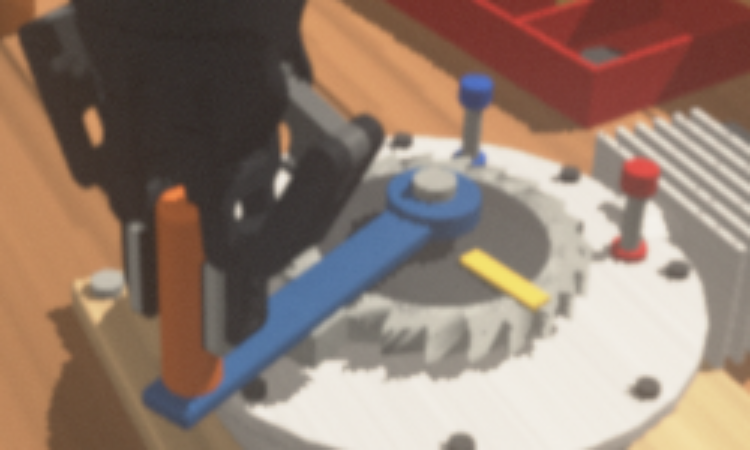

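The wheel advanced. The mark now runs from (466,256) to (542,301) in the zoomed picture.

```bash
cat > ma.py <<'E'
import sys,pickle
from plan import *
g=pickle.load(open(f'pics/{sys.argv[1]}.pkl','rb'))
a=[float(x) for x in sys.argv[2:6]]
S=lambda u,v:atz(g,250+(u+.5)/3-.5,170+(v+.5)/3-.5,.091)[:2]
i,o=S(*a[:2]),S(*a[2:])
A=lambda d:round(float(np.degrees(np.arctan2(d[1],d[0]))),1)
print('in',i,'out',o,'radial out',A(o-C),'dir',A(o-i),'r',np.hypot(*(o-C)))
E
python3 ma.py s6 466 256 542 301
python3 ma.py s5 438 261 447 324
```

```text
in [ 0.70502189 -0.08786656] out [ 0.71560453 -0.12629869] radial out -73.6 dir -74.6 r 0.05869628055751481
in [ 0.69273644 -0.08591864] out [ 0.67396646 -0.12264117] radial out -115.4 dir -117.1 r 0.058290397077965496
```

```bash
python3 -m jog '[{"gripper":0.3,"offset":[0,0,-0.0327],"turn":0.0278},{"gripper":0.3,"offset":[0,0.0045,-0.0651],"turn":0.0556},{"gripper":0.3,"offset":[0,0.0115,-0.0971],"turn":0.0833},{"gripper":0.3,"offset":[0,0.021,-0.1283],"turn":0.1111},{"gripper":0.3,"offset":[0,0.034,-0.1585],"turn":0.1389}]' 20
python3 -m jog '[{"gripper":0.3,"offset":[0,0.0057,-0.0651],"turn":0.0556},{"gripper":0.3,"offset":[0,0.0128,-0.0971],"turn":0.0833},{"gripper":0.3,"offset":[0,0.0226,-0.1283],"turn":0.1111},{"gripper":0.3,"offset":[0,0.0351,-0.1585],"turn":0.1389},{"gripper":0.3,"offset":[0,0.0439,-0.1761],"turn":0.1556}]' 20
python3 - <<'E'
from plan import *
f=save('side','s7')
for a in(-210,-205,-180):
  o,t,s,M=plan(tgt(a),a);print(a,np.round(o,4),round(t,4))
print(s['clock'],s['force']@M,s['tcp_pos'])
cv2.imwrite('pics/s7z.png',cv2.resize(f['frame'][170:320,250:500],None,fx=3,fy=3))
E
```

```text
clock: 7.58
tcp_pos: [0.5483, -0.0693, 0.1352]
orientation: [-0.501, -0.498, 0.502, -0.499]
force: [0.4, -1.3, 1.5]
opening: 0.306
clock: 8.0
tcp_pos: [0.5657, 0.0022, 0.1349]
orientation: [-0.607, -0.363, 0.607, -0.362]
force: [-1.7, -1.6, 2.0]
opening: 0.305
-210 [-0.      0.0037 -0.0073] 0.0096
-205 [-0.0001  0.0041  0.0254] -0.0182
-180 [-0.0003  0.0482  0.1817] -0.157
8.05 [ 0.08627277 -0.08943524 -1.190911  ] [0.56642244 0.00313537 0.13498158]
```

View pics/s7z.png

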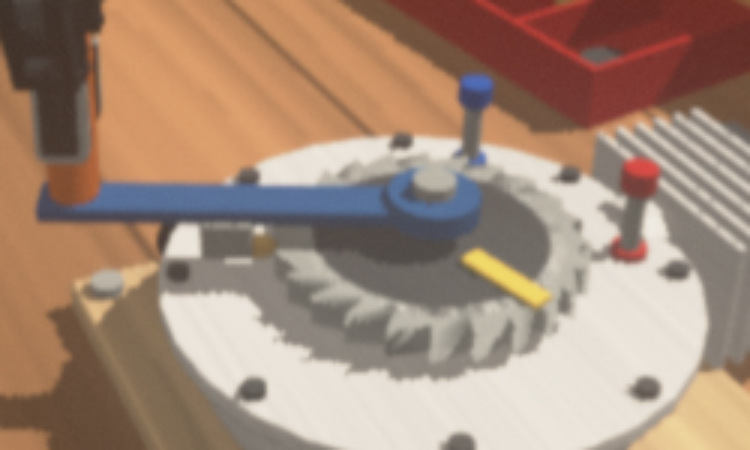

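```bash
python3 -m jog '[{"gripper":0.3,"offset":[0,0.0055,0.0327],"turn":-0.0278},{"gripper":0.3,"offset":[0,0.0095,0.0651],"turn":-0.0556},{"gripper":0.3,"offset":[0,0.0165,0.0971],"turn":-0.0833},{"gripper":0.3,"offset":[0,0.0265,0.1283],"turn":-0.1111},{"gripper":0.3,"offset":[0,0.0495,0.182],"turn":-0.157}]' 20
python3 -m jog '[{"gripper":0.3,"offset":[0,0.0014,0.0327],"turn":-0.0278},{"gripper":0.3,"offset":[0,0.0057,0.0651],"turn":-0.0556},{"gripper":0.3,"offset":[0,0.0128,0.0971],"turn":-0.0833},{"gripper":0.3,"offset":[0,0.0226,0.1283],"turn":-0.1111},{"gripper":0.3,"offset":[0,0.0351,0.1585],"turn":-0.1389}]' 20
python3 - <<'E'
from plan import *
f=save('side','s8')
for a in(-175,-170,-155,-150):
  o,t,s,M=plan(tgt(a),a);print(a,np.round(o,4),round(t,4))
print(s['clock'],s['force']@M,s['tcp_pos'])
cv2.imwrite('pics/s8z.png',cv2.resize(f['frame'][170:320,250:500],None,fx=3,fy=3))
E
```

```text
clock: 8.47
tcp_pos: [0.5498, -0.0703, 0.135]
orientation: [0.504, 0.498, -0.501, 0.497]
force: [2.5, 3.4, -0.8]
opening: 0.303
clock: 8.88
tcp_pos: [0.5626, -0.1352, 0.1348]
orientation: [0.384, 0.595, -0.382, 0.594]
force: [1.4, 4.5, -0.2]
opening: 0.3
-175 [ 0.0003  0.0249 -0.1395] 0.1082
-170 [ 0.0003  0.0153 -0.1082] 0.0804
-155 [ 0.0003  0.0034 -0.0111] -0.0029
-150 [0.0003 0.0051 0.0216] -0.0307
8.9333 [1.62704885 0.06743748 0.25662703] [ 0.5636445  -0.13799287  0.13512572]
```

View pics/s8z.png

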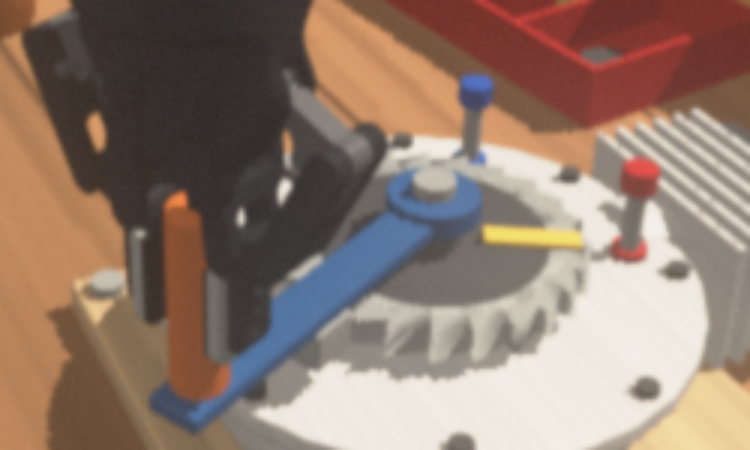

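```bash
python3 ma.py s8 484 233 580 240; python3 - <<'E'
import pickle
from plan import *
g=pickle.load(open('pics/s8.pkl','rb'))
for n,P in {'C':[*C,.091]}.items():
  u,v=proj(g,P);print(n,(u-250+.5)*3,(v-170+.5)*3)
for a in(-30,-25,-20,-15,-10):
  for r in(.02,.06):
    u,v=proj(g,[C[0]+r*np.cos(np.radians(a)),C[1]+r*np.sin(np.radians(a)),.091]);print(a,r,round((u-250+.5)*3),round((v-170+.5)*3))
for z in(.072,.115):
    P=atz(g,250+(630+.5)/3-.5,170+((250 if z<.1 else 170)+.5)/3-.5,z);d=P[:2]-C;print(P,np.degrees(np.arctan2(d[1],d[0])),np.hypot(*d))
E
```

```text
in [ 0.72089852 -0.07711538] out [ 0.75435178 -0.09860603] radial out -27.3 dir -32.7 r 0.06230669361703355
C 431.09760355882804 237.5135600461009
-30 0.02 479 240
-30 0.06 576 244
-25 0.02 479 237
-25 0.06 574 237
-20 0.02 478 235
-20 0.06 571 230
-15 0.02 477 233
-15 0.06 567 223
-10 0.02 475 230
-10 0.06 562 216
[ 0.78768347 -0.09289959  0.072     ] -14.478490530772719 0.0915922961047667
[ 0.78114132 -0.09269987  0.115     ] -15.4482134221752 0.08522018582686472
```

The mark is at about -28.5° and the red pin at about -14.5°, which leaves one notch. I'll return about 23° so it clicks once, then stroke back to the same place.

```bash
python3 -m jog '[{"gripper":0.3,"offset":[0,0.0034,-0.04],"turn":0.0278},{"gripper":0.3,"offset":[0,0.008,-0.0751],"turn":0.0556},{"gripper":0.3,"offset":[0,0.0148,-0.1071],"turn":0.0833},{"gripper":0.3,"offset":[0,0.0246,-0.1383],"turn":0.1061},{"gripper":0.3,"offset":[0,0.031,-0.156],"turn":0.12}]' 20
python3 - <<'E'
from plan import *
for a in(-175,-170,-160,-157,-155,-153.5):
  o,t,s,M=plan(tgt(a),a);print(a,np.round(o,4),round(t,4))
print(s['clock'],s['force']@M,s['tcp_pos'])
E
```

```text
clock: 9.35
tcp_pos: [0.5476, -0.0737, 0.1349]
orientation: [0.489, 0.51, -0.49, 0.51]
force: [-0.6, -2.6, 0.2]
opening: 0.296
-175 [-0.0001  0.0041  0.0237] -0.015
-170 [-0.0001  0.007   0.0563] -0.0428
-160 [-0.      0.0214  0.12  ] -0.0983
-157 [-0.      0.0278  0.1386] -0.115
-155 [-0.      0.0327  0.1507] -0.1261
-153.5 [-0.      0.0366  0.1597] -0.1344
9.35 [-0.17855437 -0.73781772  2.55671519] [ 0.54756602 -0.07367806  0.13494901]
```

Next I stroke to -155° and look before the last degree or two.

```bash
python3 -m jog '[{"gripper":0.3,"offset":[0,0.0045,0.03],"turn":-0.02},{"gripper":0.3,"offset":[0,0.009,0.065],"turn":-0.05},{"gripper":0.3,"offset":[0,0.018,0.105],"turn":-0.083},{"gripper":0.3,"offset":[0,0.0265,0.135],"turn":-0.112},{"gripper":0.3,"offset":[0,0.0327,0.151],"turn":-0.126}]' 20
python3 - <<'E'
from plan import *
f=save('side','s9')
for a in(-160,-155,-153.5,-152):
  o,t,s,M=plan(tgt(a),a);print(a,np.round(o,4),round(t,4))
print(s['clock'],s['force']@M,s['tcp_pos'])
cv2.imwrite('pics/s9z.png',cv2.resize(f['frame'][170:320,250:500],None,fx=3,fy=3))
E
```

```text
clock: 9.77
tcp_pos: [0.5638, -0.1336, 0.1345]
orientation: [0.379, 0.598, -0.378, 0.597]
force: [-0.3, 3.6, 0.9]
opening: 0.298
-160 [-0.001   0.0004 -0.0367] 0.0293
-155 [-0.001  -0.0012 -0.004 ] 0.0016
-153.5 [-0.001  -0.0012  0.0058] -0.0068
-152 [-0.001  -0.0008  0.0156] -0.0151
9.8167 [ 1.07514858  0.68089018 -0.03958274] [ 0.56418506 -0.13463505  0.13459107]
```

View pics/s9z.png

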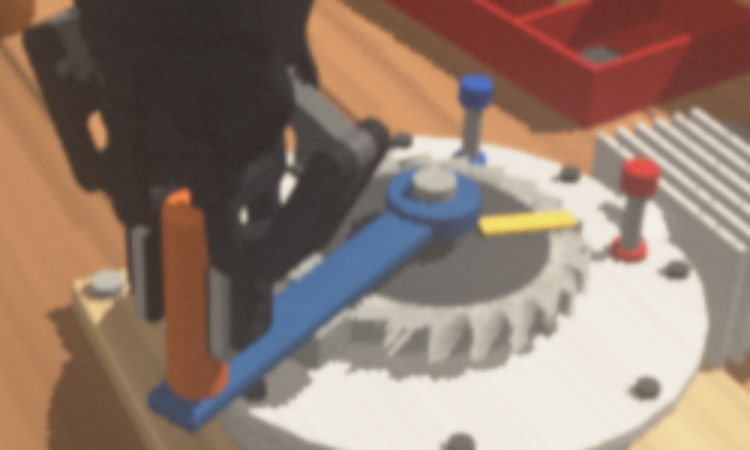

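```bash
python3 ma.py s9 480 227 574 219
python3 - <<'E'
from h import *
f=save('top','t9');cv2.imwrite('pics/t9z.png',cv2.resize(f['frame'][90:250,280:420],None,fx=3.7,fy=3.7,interpolation=cv2.INTER_CUBIC))
E
```

```text
in [ 0.72182954 -0.07265094] out [ 0.76144449 -0.08478708] radial out -13.3 dir -17.0 r 0.06417142600762644
```

View pics/t9z.png

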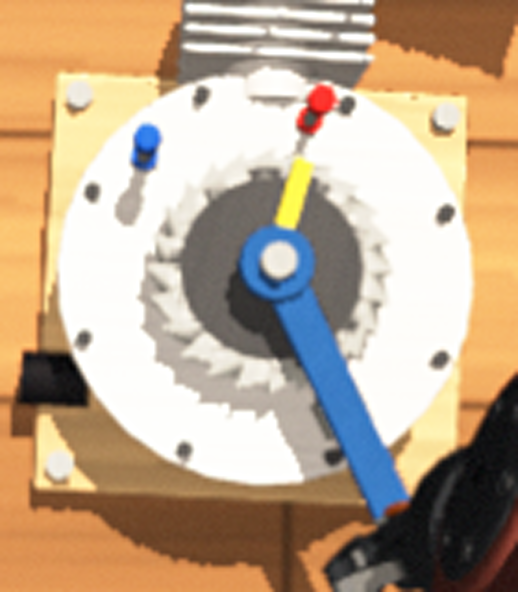

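From above, the mark's line through (287,228)–(302,160) runs straight to the red pin's foot at (308,122). Now I open the gripper and lift away.

```bash
python3 -m jog '[{"gripper":0.6,"offset":[0,0,0],"turn":0},{"gripper":0.6,"offset":[0,0,0],"turn":0},{"gripper":0.6,"offset":[0,0,0],"turn":0},{"gripper":0.6,"offset":[-0.01,0,0],"turn":0},{"gripper":0.6,"offset":[-0.05,0,0],"turn":0}]' 20
python3 -m jog '[{"gripper":0.6,"offset":[-0.08,0,0],"turn":0},{"gripper":0.6,"offset":[-0.16,0,0],"turn":0},{"gripper":0.6,"offset":[-0.24,0,0],"turn":0},{"gripper":0.6,"offset":[-0.3,0,0],"turn":0},{"gripper":0.6,"offset":[-0.3,0,0],"turn":0}]' 20
python3 -m jog '[{"gripper":0.6,"offset":[0,-0.05,0],"turn":0},{"gripper":0.6,"offset":[0,-0.12,0],"turn":0},{"gripper":0.6,"offset":[0,-0.18,0],"turn":0},{"gripper":0.6,"offset":[0,-0.2,0],"turn":0},{"gripper":0.6,"offset":[0,-0.2,0],"turn":0}]' 20
python3 - <<'E'
from h import *
f=save('top','t10');cv2.imwrite('pics/t10z.png',cv2.resize(f['frame'][90:250,280:420],None,fx=3.7,fy=3.7,interpolation=cv2.INTER_CUBIC))
f=save('side','s10');cv2.imwrite('pics/s10z.png',cv2.resize(f['frame'][170:320,250:500],None,fx=3,fy=3))
s=sensors.get_state();print(s['clock'],s['force'],s['tcp_pos'],s['qd'])
E
```

```text
clock: 10.28
tcp_pos: [0.5618, -0.1331, 0.1523]
orientation: [0.378, 0.599, -0.379, 0.595]
force: [-0.3, 1.0, -0.6]
opening: 0.603
clock: 10.7
tcp_pos: [0.5678, -0.1352, 0.2832]
orientation: [0.38, 0.592, -0.378, 0.602]
force: [0.2, 0.1, 1.4]
opening: 0.598
clock: 11.12
tcp_pos: [0.4905, -0.1686, 0.2746]
orientation: [0.379, 0.597, -0.379, 0.597]
force: [0.1, 0.8, 0.2]
opening: 0.596
11.2167 [1.04614768 0.83713514 0.26512361] [ 0.492243   -0.16810621  0.27495565] [ 0.01420014  0.01549447 -0.01713766  0.00014112  0.00013125 -0.00270342]
```

View pics/t10z.png

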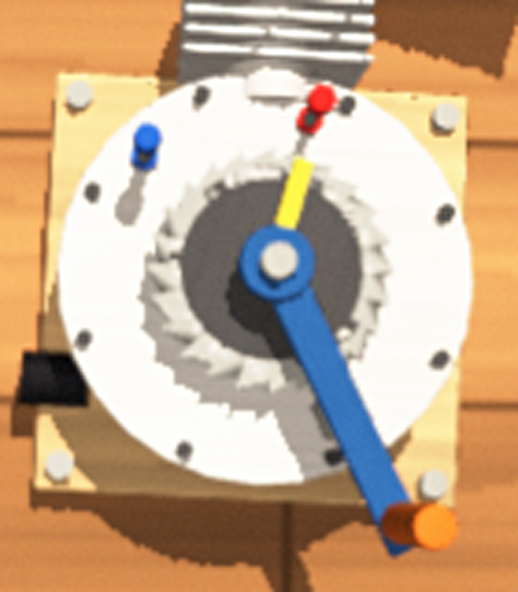

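View pics/s10z.png

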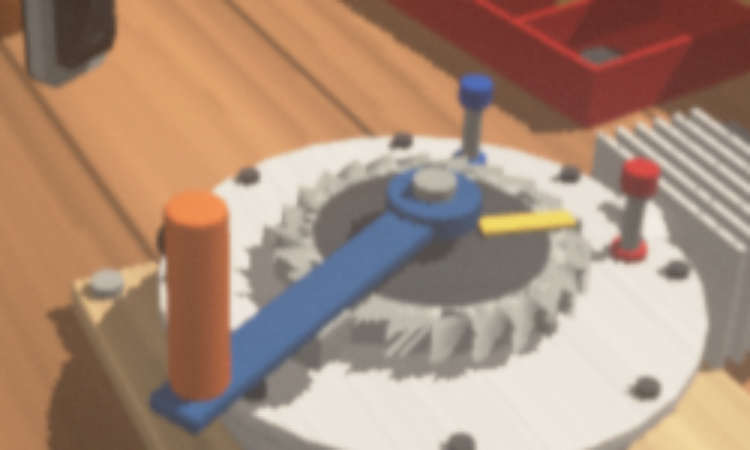

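Both views show the robot clear of the engine, the lever free, and the mark still pointing at the red pin: in the top view it ends at (302,160) and the pin's foot is at (308,122). I'm handing it in.

```bash
python3 -c "
from bench import hand_in; print(hand_in())"
```

```text
the job is handed in; nothing more can be done
None
```

The yellow mark now points at the red pin, and the job was handed in at about 11.2 s of the 58 s allowed. No verdict was reported.

**What I did:** I held the orange grip loosely between the pads and made three working strokes with the lever. They turned the wheel about 42°, 45° and 15°, which brought the mark from about -116° to about -14°. I then opened the gripper and lifted clear. Nothing but the grip was touched on purpose, and the tool force readings stayed at about 5 N or less.

**Last checks:**
- **Alignment:** in the side view, taken just before release, the mark's tip lay at about -13.3° and the red pin at about -14.5°. That is roughly 1 to 3° off, against a tolerance of about 10°. In the top view the mark's line runs onto the pin's foot. The pictures after release look unchanged.
- **Disagreement:** the direction between the mark's two ends in the side view gave -17.0°, and the wheel centre differed by about 4 mm between the two cameras. Both are small against the tolerance.
- **Not checked:** I never reached the lever's end stops, so I did not measure where they are. I judged the wheel to be at rest from the pictures only.

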